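# Sort stationery into the sanitiser and hold its run handle at half travel

## Robot

A 7-joint arm with a two-finger parallel gripper is mounted at the origin on a cart in front of the work surface, level with it; the furniture and walls round the work are solid. World frame = base frame: x ahead of the robot, y to its left, z up, the work surface at z = 0. Lengths are in m, angles in rad, forces in N, time in s.
With the tool pointing down it reaches from about 0.4 to 0.85 m from the base axis. Payload 10.4 kg.
Tool frame: the origin (TCP) lies at the very end of the fingers, on their centre line; the grasp point (between the pads) lies 19 mm behind it; z points along the fingers, y is the direction in which the jaws open and shut (so a half turn about z gives the same grasp; the last joint's range is limited). The gripper opens to 87 mm and grips with 3 to 60 N. Pads are 19 mm wide; open, the fingers measure 117 mm over their backs; the gripper's body (75 mm by 190 mm) begins 51 mm behind the grasp point.
Start: joints at [1.117, 0.332, -0.065, 1.46, 0.022, 1.35, -0.088], TCP at [0.261, -0.568, 0.201] pointing down, gripper open.
Joint ranges: [-2.6, 2.6], [-0.5, 2.12], [-1.47, 1.34], [0.16, 2.42], [-1.27, 4.41], [0.06, 2.06], [-2.6, 2.6]. Speed limits (rad/s): [2.22, 2.22, 2.79, 2.79, 3.14, 3.14, 3.14].

## Interface

Orientations are given as a unit quaternion [x, y, z, w].
In Python, from bench import read_state, imaging, r gives the robot as it stands. The module is installed in compiled form; this text tells all that it offers.
- The arm moves only by the tool move_arm, never from a script. Its argument "series" is a list of rows, each a list of 4 numbers: the shift along the tool's x, y, z in m, then the turn about the tool's z in rad. In form: [[x, y, z, roll], ...]. A call has 1 to 20 rows; each row is the pose to reach, as a shift and turn from the pose commanded when the call began, along the tool's axes at that moment; what a row does not reach only later rows make up. A row lasts 1/10 s, in which the tool goes at most 50 mm and 8.59 degrees, less where a joint would pass 70% of its speed; a pose out of reach is approached as far as the arm can. A call with a gripper value outside its range is refused whole. "claw" is the gripper's target within -1 to 1 (fully open at 1, half-way at 0, shut at -1), set as the call begins (left out, the last holds). The fingers move at their own pace and stop on an object; "newtons" is the grip in N (left out, the last holds). Time passes only in rows, so rows that repeat a pose let the fingers close. It gives the time, the measured TCP pose, the force and the opening at its end, in the units of the state.
- read_state(): the state, without advancing time (a new reading comes with each control period).
- imaging.camera(name): name is "scene" or "side" or "wrist"; returns (picture, depth): 400x640x3 uint8, red, green, blue; 400x640 float32, m along the optical axis (not along the pixel's ray), 0 where there is no reading.
- imaging.get_calibration(name): a dict with "camera_matrix" (3x3 intrinsics, pixels), "k1" (the pictures are not rectified: a ray, as slopes to the right and down, at radius r is drawn at 1 + k1 r^2 times it, then the intrinsics apply), "R" (3x3) and "t" (3): a world point X has camera coordinates R X + t. Camera axes: x right, y down, z forward; pixel columns grow to the right and rows downward; lengths in m; the calibration is good to about 2 mm. A picture is of the moment at which its call begins: read the wrist's pose just before it. get_calibration takes no time and is no camera call; for the wrist camera it gives the pose at the moment of the call.
- r.close_job(): hands the job in, once; it reports no verdict.
The state is a dict: "time": time; "joint_positions": joint angles; "joint_vel": joint speeds; "joint_torque": joint torques, N m; "ee_pos": TCP position; "eef_rot": TCP orientation; "ft_force": force on the tool from outside, world axes, zero at the start; "torque": the same for the moment, N m; "width": finger opening in m.
Only numpy, scipy, OpenCV 4.12 (cv2) and the standard library are available. Lean on these libraries where they do the work, as an engineer would, in place of code of your own. Each camera call takes 0.05 s, during which the arm holds its last target.

## Task

Load the white desk sanitiser with the stationery lying loose along the front of the desk (not what is in the pen tray): lay the green marker and the blue ballpoint flat in its long left bay and the blue-sleeved eraser flat in its short right bay. Then push the yellow-padded, sprung run handle down until its orange pointer is in the green middle part of the scale (about half travel; near the red bottom end the unit trips) and keep it there: finish while still holding it down. Leave the other things on the desk where they are.

Things in the scene. Friction and masses are not known exactly. Their poses are not given: they have to be found in the camera images.
- marker_centre (a point): Centre of the green-and-white marker pen, 135 mm long (along its y axis), 17 mm thick, 16 mm high; lies on the desk, centre 8 mm up. It is roundish and may roll a little.
- ballpoint_centre (a point): Centre of the blue ballpoint pen, 145 mm long (along its y axis), 12 mm wide, 9 mm high; lies on the desk, centre 4.5 mm up.
- eraser_centre (a point): Centre of the eraser in a blue paper sleeve, 21 x 52 x 12 mm (52 along its y axis), lying on the desk, centre 6 mm up.
- pen_bay (a point): Middle of the floor of the sanitiser's long left bay, for pens; floor 4 mm above the desk. Inside 100 mm (its x) by 180 mm (its y); walls rise 16 mm above the floor, 5 mm thick; behind (+x) stands the lamp housing, 46 mm high over the desk. x points to the back of the unit, y to its left, z up; the unit is fixed.
- small_bay (a point): Middle of the floor of the short right bay, for small goods, next to the pen bay (145 mm along -y of it). Inside 100 mm (x) by 100 mm (y), same floor, walls and axes as pen_bay.
- handle_pad (a point): Centre of the top of the yellow pad (36 x 34 mm) on the run handle's free end, right of the bays; moves with it. At rest 87 mm above the desk. Pivot: along the bays' y, 85 mm behind the pad (+x), 60 mm above the desk. At rest the handle slopes up 0.26 rad towards the robot; at half travel it is level, pad top 65 mm above the desk. Cheeks at the pivot are 74 mm high; nothing is above the pad.
- run_handle (a joint): Turn of the run handle in rad: 0 at rest (up), 0.5 fully down. The green part of the scale is 0.19 to 0.33, red is beyond 0.33, and the unit trips beyond 0.42. A spring brings it back up: at the pad about 3 N at the start of travel, 8 N at 0.26, 12 N at 0.5.
- glue_stick: Bystander: blue and white glue stick standing upright, 24 mm diameter, 92 mm tall; origin at the centre of its underside.
- usb_stick: Bystander: black memory stick, 18 x 48 x 8 mm; origin at the centre of its underside.
- stapler: Bystander: grey stapler, 130 x 34 x 48 mm (130 along its x); origin at the centre of its underside.
- binder_clip: Bystander: black binder clip, 50 x 32 x 30 mm; origin at the centre of its underside.

How it is judged:
By the outcome, as a careful person would: the job done as asked, in the order asked, and still so for the second after the job is handed in, while the arm keeps its last pose, push and grip.
It also fails if it takes over 72 s, if anything falls off the work surface, if the arm or the gripper's body presses on something with over 40 N, if the wrist force passes 120 N, or if a joint passes its speed limit or range.

## Working session

There is one attempt and no reset: what is moved stays moved. The work goes in short steps, Python scripts to look and compute and a tool call to move; the robot and the scene stay as the last step left them, time stands still between calls to the robot, and variables do not carry over. Pictures are saved under pics/ and viewed, and the job is handed in when it is done.

Besides the shell and the picture viewer there is one more tool, called by a JSON object that holds its "name" and its "arguments", one argument or row to a line. move_arm: Moves the arm, as the interface text tells. Its arguments: {"type":"object","properties":{"series":{"type":"array","items":{"type":"array","items":{"type":"number"}}},"claw":{"type":"number"},"newtons":{"type":"number"}},"required":["series"]}

```bash
mkdir -p pics; python3 - <<'E'
from bench import read_state, imaging, r
import cv2
s=read_state();print(s)
for n in ["scene","side","wrist"]:
    p,d=imaging.camera(n); cv2.imwrite(f"pics/{n}0.png",p[:,:,::-1])
    c=imaging.get_calibration(n); print(n,c)
    import numpy as np; np.savez(f"{n}0.npz",p=p,d=d,K=c["camera_matrix"],k1=c["k1"],R=c["R"],t=c["t"])
E
```

```text
{'time': 0.0, 'joint_positions': array([ 1.1174095 ,  0.33284807, -0.06474726,  1.46095833,  0.021653  ,
        1.34989066, -0.08848771]), 'joint_vel': array([ 1.95447952e-05, -1.78264363e-04, -1.20577525e-03,  6.93439915e-04,
        1.70545966e-03,  9.27335854e-04,  7.64923015e-04]), 'joint_torque': array([-7.08991411e-04, -6.23266983e+01,  2.39225262e-02, -3.89906788e+01,
       -6.14412641e-02,  3.96984885e-02,  1.05623174e-04]), 'ee_pos': array([ 0.26081706, -0.56751498,  0.20066084]), 'eef_rot': array([ 9.76882527e-01,  2.13775662e-01, -1.99982431e-04, -6.74398044e-04]), 'ft_force': array([ 0.12474523,  0.61485128, -0.54404658]), 'torque': array([-0.01713125, -0.05571607, -0.01215629]), 'width': 0.08713580213145428}
scene {'camera_matrix': array([[415.53790005,   0.        , 320.2415735 ],
       [  0.        , 415.53790005, 199.34673347],
       [  0.        ,   0.        ,   1.        ]]), 'k1': -0.013236094535729133, 'R': array([[ 0.6992872 , -0.7148169 , -0.00584921],
       [-0.39453714, -0.37911644, -0.8370252 ],
       [ 0.59610222,  0.58762874, -0.54713308]]), 't': arr
[... 163 characters left out ...]
1517],
       [  0.        ,   0.        ,   1.        ]]), 'k1': -0.010915855399440098, 'R': array([[-0.99762101,  0.06668442,  0.0174786 ],
       [ 0.01690867,  0.48249727, -0.87573425],
       [-0.06683121, -0.87335535, -0.48247696]]), 't': array([0.55817934, 0.08022993, 1.51793281])}
wrist {'camera_matrix': array([[299.38179468,   0.        , 320.07434655],
       [  0.        , 299.38179468, 198.12254013],
       [  0.        ,   0.        ,   1.        ]]), 'k1': 0.010365240322362891, 'R': array([[ 0.41664481, -0.90906719, -0.00198526],
       [-0.87828218, -0.40309699,  0.25716381],
       [-0.23457944, -0.10540235, -0.96636579]]), 't': array([-0.62339731, -0.02990568,  0.39055244])}
```

View pics/scene0.png

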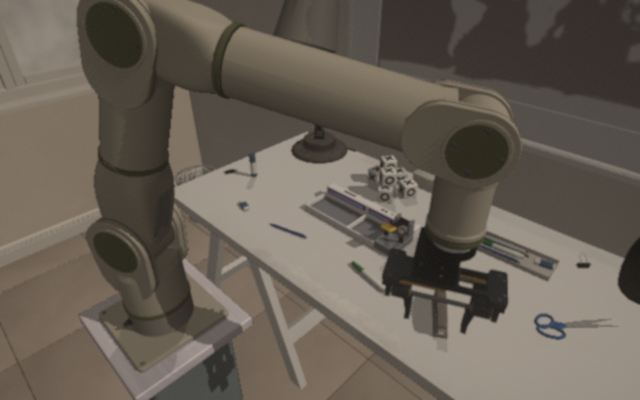

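View pics/side0.png

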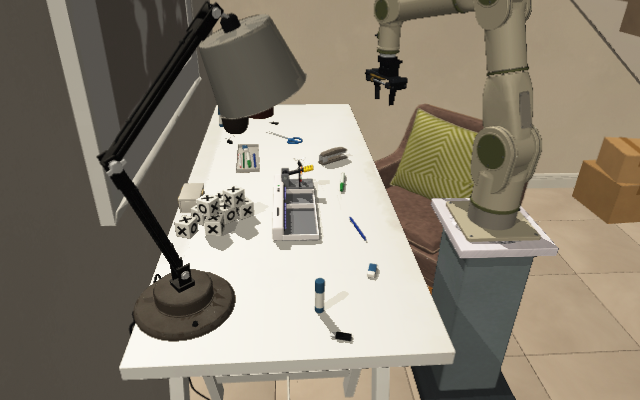

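View pics/wrist0.png

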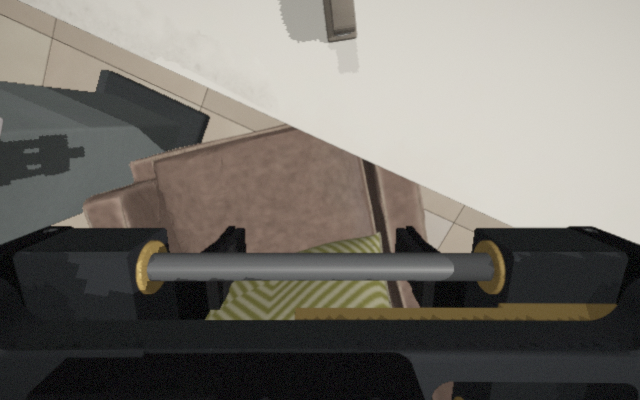

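```bash
cat > h.py <<'E'
import numpy as np, cv2
def load(n):
    z=np.load(n+".npz"); return z
def ray(c,uv):
    K=c["K"]; uv=np.atleast_2d(np.float64(uv))
    D=np.stack([(uv[:,0]-K[0,2])/K[0,0],(uv[:,1]-K[1,2])/K[1,1]],1)
    k=float(c["k1"]); S=D.copy()
    for _ in range(10): S=D/(1+k*(S**2).sum(1,keepdims=True))
    R=c["R"]; d=np.c_[S,np.ones(len(S))]@R; o=-R.T@c["t"]; return o,d
def plane(c,uv,z):
    o,d=ray(c,uv); return o+d*((z-o[2])/d[:,2])[:,None]
def proj(c,X):
    X=np.atleast_2d(X); P=X@c["R"].T+c["t"]; s=P[:,:2]/P[:,2:]; s=s*(1+float(c["k1"])*(s**2).sum(1,keepdims=True))
    return s*[c["K"][0,0],c["K"][1,1]]+[c["K"][0,2],c["K"][1,2]]
def snap(name,tag):
    from bench import imaging
    c=imaging.get_calibration(name); p,d=imaging.camera(name)
    f=f"{name}{tag}"; cv2.imwrite(f"pics/{f}.png",p[:,:,::-1])
    np.savez(f+".npz",p=p,d=d,K=c["camera_matrix"],k1=c["k1"],R=c["R"],t=c["t"]); return load(f)
def crop(c,box,k,out):
    x0,y0,x1,y1=box; cv2.imwrite("pics/"+out,cv2.resize(c["p"][y0:y1,x0:x1,::-1],None,fx=k,fy=k,interpolation=cv2.INTER_NEAREST))
def mask(c,h0,h1,s0=90,v0=30):
    hsv=cv2.cvtColor(np.ascontiguousarray(c["p"]),cv2.COLOR_RGB2HSV)
    return cv2.inRange(hsv,(h0,s0,v0),(h1,255,255))
def blobs(m,mn=6):
    n,l,st,ce=cv2.connectedComponentsWithStats(m); 
    return [(st[i][:5].tolist(),ce[i].round(1).tolist()) for i in range(1,n) if st[i][4]>=mn]
E
python3 - <<'E'
from h import *
c=load("side0"); crop(c,(230,140,410,350),2.8,"s0c.png" ) if 0 else cv2.imwrite("pics/s0c.png",cv2.resize(c["p"][140:350,230:410,::-1],None,fx=2.85,fy=2.85,interpolation=cv2.INTER_CUBIC))
c=load("scene0"); cv2.imwrite("pics/c0c.png",cv2.resize(c["p"][140:320,200:460,::-1],None,fx=3,fy=3,interpolation=cv2.INTER_CUBIC))
for n in ["side0","scene0"]:
    c=load(n)
    for nm,a in [("blue",(98,125)),("green",(50,85)),("yellow",(20,35))]:
        for b in blobs(mask(c,*a)): 
            print(n,nm,b,plane(c,b[1],0.006).round(3)[0])
E
```

```text
side0 blue ([220, 124, 3, 3, 7], [221.1, 125.3]) [ 0.966 -0.897  0.006]
side0 blue ([287, 137, 15, 7, 69], [293.4, 140.4]) [ 0.624 -0.697  0.006]
side0 blue ([243, 146, 4, 2, 8], [244.5, 146.5]) [ 0.836 -0.633  0.006]
side0 blue ([253, 154, 3, 13, 20], [254.2, 160.4]) [ 0.787 -0.487  0.006]
side0 blue ([284, 192, 2, 7, 13], [284.5, 195.2]) [ 0.666 -0.189  0.006]
side0 blue ([284, 207, 2, 22, 43], [284.5, 217.7]) [ 0.666 -0.038  0.006]
side0 blue ([350, 217, 16, 23, 61], [357.5, 228.5]) [0.439 0.035 0.006]
side0 blue ([369, 264, 7, 7, 45], [372.1, 267.1]) [0.427 0.232 0.006]
side0 blue ([315, 278, 9, 15, 121], [319.1, 285.3]) [0.578 0.302 0.006]
side0 blue ([315, 308, 8, 5, 31], [318.6, 310.1]) [0.585 0.395 0.006]
side0 green ([243, 153, 1, 15, 15], [243.0, 160.0]) [ 0.832 -0.492  0.006]
side0 green ([247, 160, 4, 8, 20], [248.8, 163.2]) [ 0.807 -0.46   0.006]
side0 green ([340, 183, 4, 8, 26], [341.3, 186.3]) [ 0.459 -0.249  0.006]
side0 yellow ([376, 0, 11, 20, 169], [380.9, 9.2]) [-0.622 -5.269  0.006]
side0 yellow ([453, 0, 3, 4, 10], [453.8, 1.5]) [-1.944e+00 -6.290e+00  6.000e-0
[... 2026 characters left out ...]
.381 -0.192  0.006]
scene0 yellow ([456, 152, 9, 8, 21], [460.4, 155.6]) [ 1.277 -0.107  0.006]
scene0 yellow ([481, 154, 4, 6, 7], [482.7, 156.4]) [ 1.334 -0.177  0.006]
scene0 yellow ([476, 156, 3, 5, 6], [476.8, 158.0]) [ 1.304 -0.166  0.006]
scene0 yellow ([490, 157, 7, 6, 13], [493.1, 159.3]) [ 1.339 -0.219  0.006]
scene0 yellow ([486, 158, 3, 4, 6], [487.5, 159.5]) [ 1.322 -0.204  0.006]
scene0 yellow ([461, 161, 13, 7, 18], [466.8, 163.8]) [ 1.229 -0.161  0.006]
scene0 yellow ([459, 167, 3, 4, 7], [459.7, 168.3]) [ 1.176 -0.159  0.006]
scene0 yellow ([477, 171, 4, 5, 8], [478.6, 173.1]) [ 1.192 -0.23   0.006]
scene0 yellow ([380, 224, 16, 9, 94], [388.1, 227.7]) [ 0.669 -0.188  0.006]
```

View pics/s0c.png

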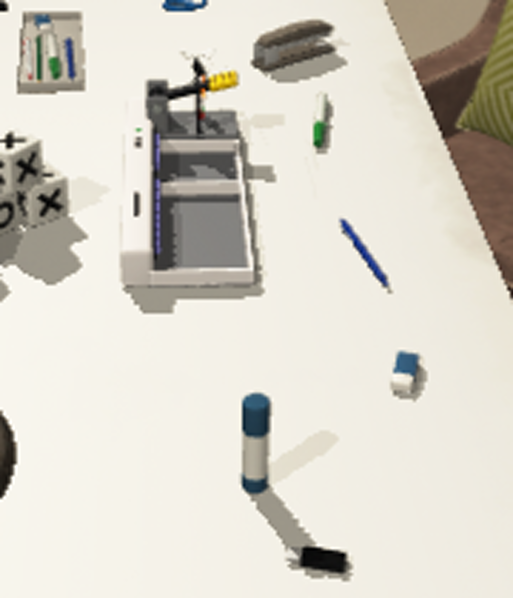

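View pics/c0c.png

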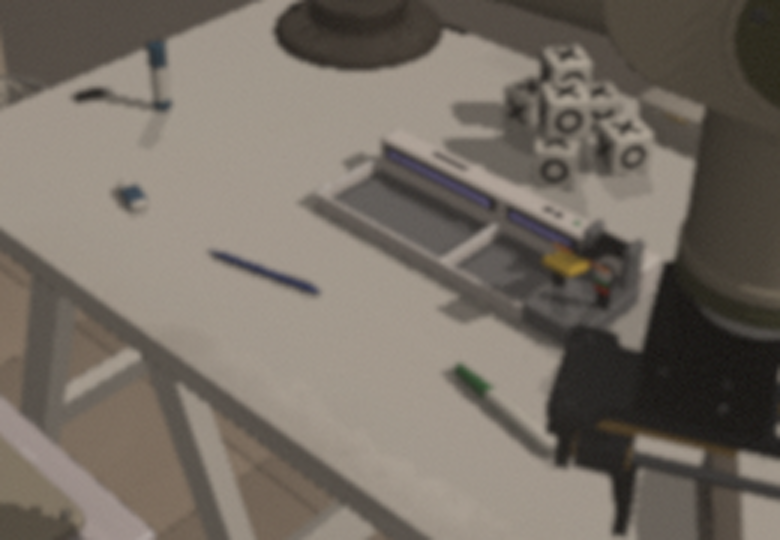

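```bash
cat >> h.py <<'E'
from scipy.spatial.transform import Rotation as Ro
def to(s,X,jaw=None):
    """shift in tool axes to world X; jaw = wanted world angle (deg) of tool y axis"""
    R=Ro.from_quat(s["eef_rot"]).as_matrix(); sh=R.T@(np.array(X)-s["ee_pos"])
    roll=0
    if jaw is not None:
        th=np.degrees(np.arctan2(R[1,1],R[0,1])); roll=th-jaw; roll=(roll+90)%180-90
    print("shift",sh.round(4),"roll",round(np.radians(roll),4)," z-axis",R[:,2].round(3)); return sh
E
python3 - <<'E'
from h import *
from bench import read_state
s=read_state(); c=load("wrist0"); R=Ro.from_quat(s["eef_rot"]).as_matrix()
o=-c["R"].T@c["t"]; print("cam in tool",(R.T@(o-s["ee_pos"])).round(4)); print("cam R in tool\n",(c["R"]@R).round(3))
to(s,[0.42,-0.05,0.35],0)
c=load("side0")
# marker / ballpoint / eraser from side: ends
def P(px,py): return [230+px/2.85,140+py/2.85]
for nm,p,z in [("mk far",(321,95),.008),("mk near",(319,148),.008),("bp far",(343,220),.005),("bp near",(390,291),.005),("er",(405,372),.006),("unit nearright",(258,285),.0),("unit nearright top",(250,272),.02),("inner nr",(249,268),.02),("inner nl",(160,268),.02),("divider r",(241,190),.02),("far r",(238,142),.02),("pad",(222,80),.087),("glue",(255,488),0),("usb",(325,560),.004),("stap r",(335,35),0.04),("stap l",(262,65),0)]:
    print(nm,plane(c,P(*p),z).round(3)[0])
E
```

```text
cam in tool [ 0.0709 -0.0006 -0.183 ]
cam R in tool
 [[-0.001  1.     0.001]
 [-0.966 -0.001 -0.257]
 [-0.257 -0.001  0.966]]
shift [ 0.3607 -0.404  -0.1487] roll -1.14  z-axis [-0.     0.001 -1.   ]
mk far [ 0.442 -0.353  0.008]
mk near [ 0.462 -0.202  0.008]
bp far [ 0.453 -0.035  0.005]
bp near [0.422 0.109 0.005]
er [0.429 0.247 0.006]
unit nearright [0.559 0.085 0.   ]
unit nearright top [0.568 0.09  0.02 ]
inner nr [0.568 0.083 0.02 ]
inner nl [0.662 0.079 0.02 ]
divider r [ 0.567 -0.081  0.02 ]
far r [ 0.564 -0.199  0.02 ]
pad [ 0.582 -0.237  0.087]
glue [0.583 0.392 0.   ]
usb [0.533 0.481 0.004]
stap r [ 0.409 -0.48   0.04 ]
stap l [ 0.513 -0.468  0.   ]
```

```bash
python3 - <<'E'
from h import *
from bench import read_state
to(read_state(),[0.45,-0.28,0.30],0)
E
```

```text
shift [ 0.2919 -0.1825 -0.0989] roll -1.14  z-axis [-0.     0.001 -1.   ]
```

{"name": "move_arm", "arguments": {
  "series": [
    [0.292,-0.182,-0.1,-1.14],
    [0.292,-0.182,-0.1,-1.14],
    [0.292,-0.182,-0.1,-1.14],
    [0.292,-0.182,-0.1,-1.14],
    [0.292,-0.182,-0.1,-1.14],
    [0.292,-0.182,-0.1,-1.14],
    [0.292,-0.182,-0.1,-1.14],
    [0.292,-0.182,-0.1,-1.14],
    [0.292,-0.182,-0.1,-1.14],
    [0.292,-0.182,-0.1,-1.14],
    [0.292,-0.182,-0.1,-1.14]
  ],
  "claw": 0.2,
  "newtons": 15
}}

```text
time: 1.25
ee_pos: [0.4492, -0.2821, 0.3008]
eef_rot: [0.709, 0.705, -0.0, -0.0]
ft_force: [-0.4, -0.2, -0.1]
width: 0.0522
```

```bash
python3 - <<'E'
from h import *
from bench import read_state
s=read_state();print(s["time"],s["ee_pos"],s["eef_rot"],s["joint_positions"].round(2))
snap("wrist","1")
E
```

```text
1.25 [ 0.44918313 -0.28208603  0.30080019] [ 7.08828653e-01  7.05380479e-01 -3.36289529e-04 -4.54662346e-04] [ 0.84  0.11 -0.39  1.53  0.04  1.51  0.44]
```

View pics/wrist1.png

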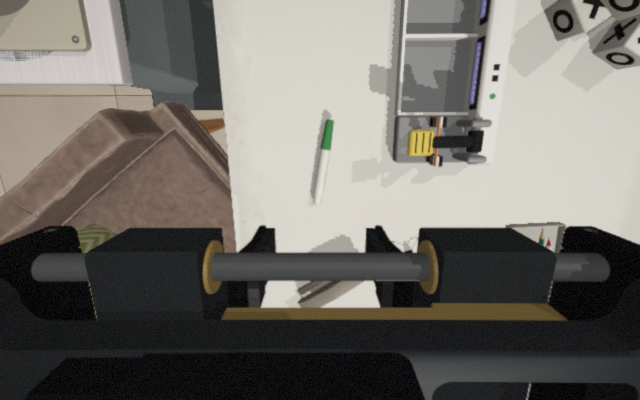

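```bash
python3 - <<'E'
from h import *
c=load("wrist1")
cv2.imwrite("pics/w1a.png",cv2.resize(c["p"][100:220,280:360,::-1],None,fx=5,fy=5,interpolation=cv2.INTER_NEAREST))
cv2.imwrite("pics/w1b.png",cv2.resize(c["p"][0:180,380:520,::-1],None,fx=3.3,fy=3.3,interpolation=cv2.INTER_NEAREST))
for b in blobs(mask(c,45,85,80,20),10): print("g",b,plane(c,b[1],.012).round(4))
for b in blobs(mask(c,20,35,120,80),10): print("y",b,plane(c,b[1],.087).round(4))
E
```

```text
g ([490, 94, 5, 5, 15], [492.2, 95.8]) [[ 0.7058 -0.1801  0.012 ]]
g ([321, 120, 12, 29, 217], [327.1, 135.0]) [[ 0.4602 -0.2354  0.012 ]]
g ([540, 240, 3, 5, 14], [541.1, 241.9]) [[ 0.8206 -0.4145  0.012 ]]
y ([408, 130, 27, 26, 626], [420.5, 142.3]) [[ 0.5804 -0.2417  0.087 ]]
y ([203, 241, 20, 53, 419], [210.2, 267.6]) [[ 0.2881 -0.4202  0.087 ]]
y ([425, 241, 13, 53, 219], [433.2, 267.8]) [[ 0.6132 -0.4223  0.087 ]]
y ([223, 303, 341, 17, 3724], [406.6, 312.5]) [[ 0.5795 -0.497   0.087 ]]
```

View pics/w1a.png

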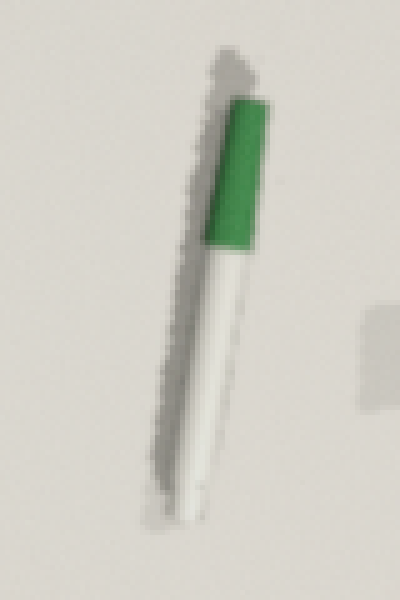

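View pics/w1b.png

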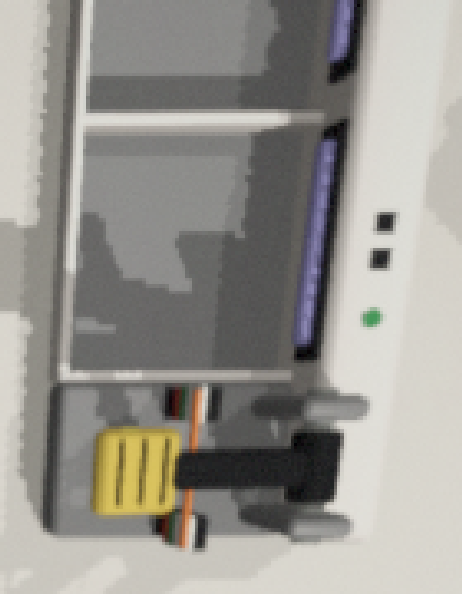

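```bash
python3 - <<'E'
from h import *
from bench import read_state
c=load("wrist1")
e=plane(c,[[330,119.6],[317.6,204]],.009); d=e[0]-e[1]; print("marker",e.round(4),np.linalg.norm(d),"mid",e.mean(0).round(4),"axis deg",np.degrees(np.arctan2(d[1],d[0])))
q=lambda x,y:[380+x/3.3,y/3.3]
a=plane(c,[q(88,130),q(71,370),q(85,112),q(92,0),q(290,375),q(60,380)],.02); print(a.round(4))
d=a[3]-a[1]; print("unit y axis deg",np.degrees(np.arctan2(d[1],d[0])))
s=read_state(); m=e.mean(0); to(s,[m[0],m[1],.1],np.degrees(np.arctan2((e[0]-e[1])[1],(e[0]-e[1])[0]))-90)
E
```

```text
marker [[ 0.4647 -0.2125  0.009 ]
 [ 0.4446 -0.347   0.009 ]] 0.13594873870458662 mid [ 0.4547 -0.2797  0.009 ] axis deg 81.49732423142088
[[ 0.5714 -0.1048  0.02  ]
 [ 0.5707 -0.2024  0.02  ]
 [ 0.5697 -0.0979  0.02  ]
 [ 0.5696 -0.0566  0.02  ]
 [ 0.6692 -0.2054  0.02  ]
 [ 0.566  -0.2067  0.02  ]]
unit y axis deg 90.41664763449297
shift [0.0022 0.0056 0.2009] roll 0.144  z-axis [-0.001  0.    -1.   ]
```

{"name": "move_arm", "arguments": {
  "series": [
    [0.002,0.0055,0.05,0.144],
    [0.002,0.0055,0.1,0.148],
    [0.002,0.0055,0.15,0.148],
    [0.002,0.0055,0.2,0.148],
    [0.002,0.0055,0.24,0.148],
    [0.002,0.0055,0.27,0.148],
    [0.002,0.0055,0.285,0.148],
    [0.002,0.0055,0.293,0.148],
    [0.002,0.0055,0.296,0.148],
    [0.002,0.0055,0.296,0.148]
  ]
}}

```text
time: 2.3
ee_pos: [0.4564, -0.2792, 0.0064]
eef_rot: [0.758, 0.653, 0.0, 0.001]
ft_force: [1.4, 0.3, -0.0]
width: 0.0521
```

{"name": "move_arm", "arguments": {
  "series": [
    [0,0,0,0],
    [0,0,0,0],
    [0,0,0,0],
    [0,0,0,0],
    [0,0,0,0]
  ],
  "claw": -1,
  "newtons": 12
}}

```text
time: 2.8
ee_pos: [0.4559, -0.2787, 0.0056]
eef_rot: [0.757, 0.653, 0.0, 0.0]
ft_force: [0.5, -0.2, -0.4]
width: 0.0199
```

{"name": "move_arm", "arguments": {
  "series": [
    [0,0,0,0],
    [0,0,0,0],
    [0,0,0,0],
    [0,0,-0.02,0],
    [0,0,-0.06,0],
    [0,0,-0.1,0],
    [0,0,-0.14,0],
    [0,0,-0.18,0],
    [0,0,-0.18,0]
  ]
}}

```text
time: 3.7
ee_pos: [0.4584, -0.2798, 0.1912]
eef_rot: [0.757, 0.653, 0.001, 0.004]
ft_force: [1.0, -1.0, -0.2]
width: 0.0003
```

```bash
python3 - <<'E'
from h import *
from bench import read_state
s=read_state();print(s["width"])
to(s,[0.60,-0.01,0.19],0)
E
```

```text
0.0003130676117281305
shift [0.2878 0.1002 0.0009] roll -0.148  z-axis [ 0.007 -0.005 -1.   ]
```

```bash
python3 - <<'E'
from h import *
snap("wrist","2")
E
```

```text
(no output)
```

View pics/wrist2.png

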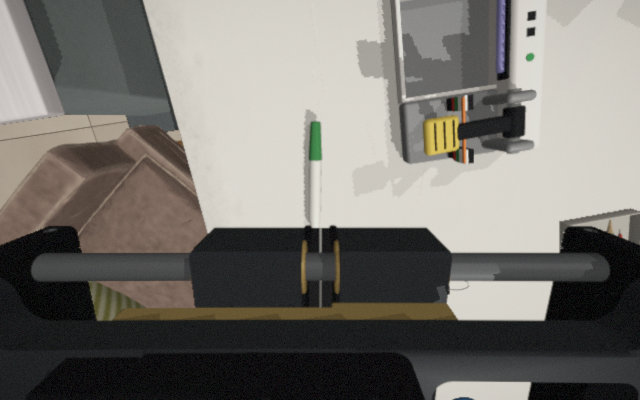

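```bash
cat >> h.py <<'E'
def axisline(c,m,z,n=None):
    ys,xs=np.nonzero(m); P=plane(c,np.c_[xs,ys],z)[:,:2]; mu=P.mean(0); u,s,v=np.linalg.svd(P-mu,full_matrices=False); d=v[0]; d=d*np.sign(d[1]); t=(P-mu)@d
    return mu,d,t.min(),t.max(),np.degrees(np.arctan2(d[1],d[0]))
E
python3 - <<'E'
from h import *
from bench import read_state
s=read_state(); c=load("wrist2")
m=mask(c,45,85,80,20); m[:, :300]=0; m[:,335:]=0; m[:110]=0; m[180:]=0
mu,d,a,b,ang=axisline(c,m,.012); print(mu,a,b,ang)
cv2.imwrite("pics/w2a.png",cv2.resize(c["p"][110:235,280:360,::-1],None,fx=4.5,fy=4.5,interpolation=cv2.INTER_NEAREST))
e=plane(c,[[316.3,120.8],[313.6,226]],.009)
dd=e[0]-e[1]; dd/=np.linalg.norm(dd); print(e.round(4),np.degrees(np.arctan2(dd[1],dd[0])),(e[0]-dd*.0675).round(4))
print(s["ee_pos"],s["time"])
E
```

```text
[ 0.46037499 -0.23570323] -0.020661801686919397 0.02272721468611941 81.03782685424905
[[ 0.4656 -0.2122  0.009 ]
 [ 0.4422 -0.342   0.009 ]] 79.75330964450774 [ 0.4536 -0.2786  0.009 ]
[ 0.45723531 -0.27929414  0.1881518 ] 3.75
```

View pics/w2a.png

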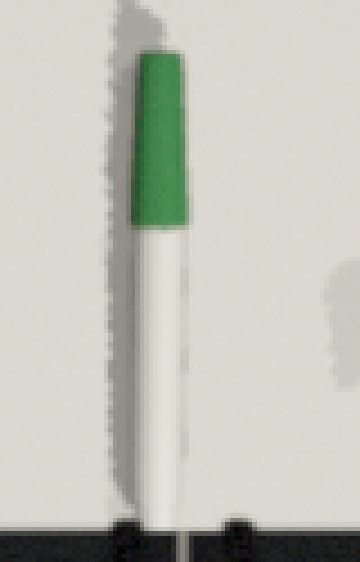

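{"name": "move_arm", "arguments": {
  "series": [
    [0,-0.002,0.03,0],
    [0,-0.002,0.08,0],
    [0,-0.002,0.12,0],
    [0,-0.002,0.15,0],
    [0,-0.002,0.17,0],
    [0,-0.002,0.18,0],
    [0,-0.002,0.183,0],
    [0,-0.002,0.184,0],
    [0,-0.002,0.184,0]
  ],
  "claw": -0.1
}}

```text
time: 4.65
ee_pos: [0.4545, -0.2786, 0.0023]
eef_rot: [0.757, 0.653, 0.0, 0.001]
ft_force: [-0.6, 0.3, 0.5]
width: 0.0391
```

{"name": "move_arm", "arguments": {
  "series": [
    [0,0,0,0],
    [0,0,0,0],
    [0,0,0,0],
    [0,0,0,0],
    [0,0,0,0],
    [0,0,0,0],
    [0,0,0,0]
  ],
  "claw": -1,
  "newtons": 30
}}

```text
time: 5.35
ee_pos: [0.4539, -0.2783, 0.0014]
eef_rot: [0.757, 0.653, -0.0, 0.0]
ft_force: [0.4, -0.6, 0.4]
width: 0.0013
```

```bash
python3 - <<'E'
from h import *
c=snap("wrist","3"); crop(c,(270,100,370,240),4,"w3a.png")
c=snap("side","3"); crop(c,(300,80,420,230),4,"s3a.png")
from bench import read_state; s=read_state(); print(s["ee_pos"],s["width"],proj(c,s["ee_pos"]))
E
```

```text
[ 0.45388674 -0.2783234   0.00147481] 0.0009936903908669891 [[341.73643089 183.7483506 ]]
```

View pics/w3a.png

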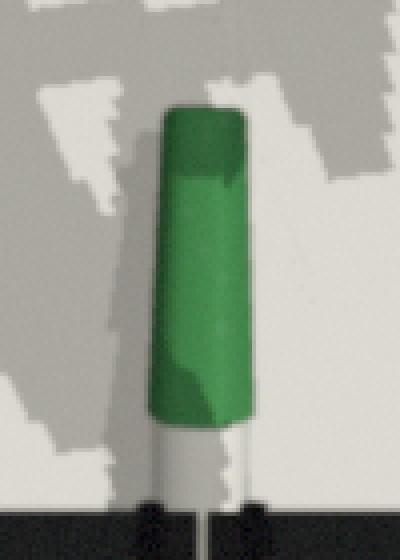

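View pics/s3a.png

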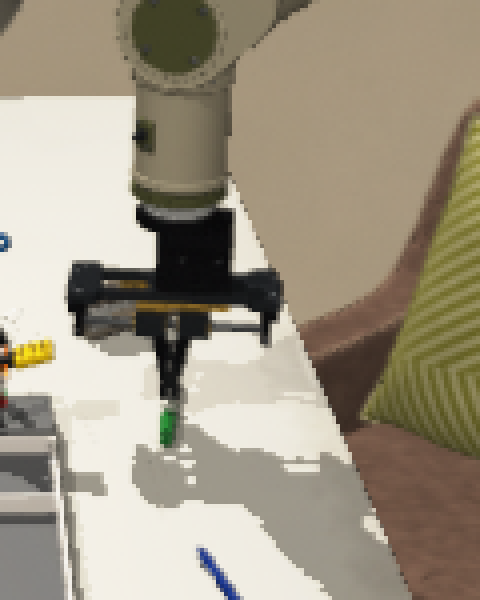

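```bash
python3 - <<'E'
from h import *
def world(c,uv):
    o,d=ray(c,uv); uv=np.atleast_2d(uv); z=c["d"][uv[:,1].astype(int),uv[:,0].astype(int)]; return o+d*z[:,None]
for f,pts in [("wrist2",[[316,125],[316,150],[315,180],[315,215],[300,150]]),("wrist3",[[321,130],[320,150],[320,180],[320,200],[319,215],[320,225],[300,200],[345,200]]),("side3",[[342,165],[342,170],[342,175],[342,180],[342,183],[342,186],[342,190],[350,195],[330,185]])]:
    c=load(f); 
    for p,w in zip(pts,world(c,pts)): print(f,p,w.round(4),c["p"][p[1],p[0]])
E
```

```text
wrist2 [316, 125] [ 0.4646 -0.2168  0.0143] [ 72 138  81]
wrist2 [316, 150] [ 0.4602 -0.2453  0.015 ] [ 68 140  78]
wrist2 [315, 180] [ 0.4535 -0.281   0.0151] [221 220 210]
wrist2 [315, 215] [ 0.4466 -0.3255  0.0151] [225 225 215]
wrist2 [300, 150] [ 0.4404 -0.2438  0.0011] [219 217 208]
wrist3 [321, 130] [ 0.4641 -0.2142  0.0129] [ 55 105  60]
wrist3 [320, 150] [ 0.4619 -0.225   0.0135] [ 68 135  77]
wrist3 [320, 180] [ 0.4594 -0.2417  0.0153] [ 67 134  74]
wrist3 [320, 200] [ 0.4576 -0.2538  0.0143] [ 49 100  56]
wrist3 [319, 215] [ 0.4557 -0.2626  0.015 ] [168 165 158]
wrist3 [320, 225] [ 0.4553 -0.2689  0.0152] [168 167 158]
wrist3 [300, 200] [ 4.444e-01 -2.557e-01  1.000e-04] [147 145 138]
wrist3 [345, 200] [ 0.4728 -0.2602 -0.0007] [219 217 208]
side3 [342, 165] [ 0.4546 -0.2902  0.0725] [66 64 59]
side3 [342, 170] [ 0.4563 -0.2705  0.0617] [55 54 51]
side3 [342, 175] [ 0.4562 -0.2647  0.0444] [21 22 22]
side3 [342, 180] [ 0.4531 -0.2817  0.0153] [105 105  92]
side3 [342, 183] [ 0.4569 -0.2496  0.0194] [34 77 38]
side3 [342, 186] [ 0.4596 -0.225   0.02  ] [ 38 112  46]
side3 [342, 190] [ 0.4604 -0.2141  0.0096] [44 89 46]
side3 [350, 195] [ 0.4342 -0.1904  0.0016] [156 151 138]
side3 [330, 185] [ 0.4987 -0.2661  0.0034] [242 239 229]
```

```bash
python3 - <<'E'
from h import *
c=load("side3")
ys,xs=np.mgrid[160:194,332:354]; uv=np.c_[xs.ravel(),ys.ravel()]
o,d=ray(c,uv); W=o+d*c["d"][uv[:,1],uv[:,0]][:,None]
Z=(W[:,2]*1000).round().astype(int).reshape(xs.shape); Y=(W[:,1]*1000).round().astype(int).reshape(xs.shape)
for i in range(10,34): print(ys[i,0],Z[i,3:18],c["p"][ys[i,0],335:350].mean(1).astype(int))
cv2.imwrite("pics/s3b.png",cv2.resize(c["p"][155:200,320:365,::-1],None,fx=13,fy=13,interpolation=cv2.INTER_NEAREST))
E
```

```text
170 [ 4  0  3  3 61 61 62 62 65 66 66 66  1  6  4] [235 235 235 224  92  12  27  53  17  13  23 106 212 213 215]
171 [ 4  4 -1  4  5 59 57 57 57 61 65  1  8  2  2] [235 233 218 203  97  13  32  60  22  16  62 165 212 211 212]
172 [ 4  3  1  6  4 57 52 51 54 52 56  4  2  2  4] [233 218 215 206 140  14  29  46  21  16  89 208 211 212 212]
173 [ 5  2  4  2  1 53 50 55 51 50 52  1  3  4  1] [233 215 215 213 191  13  20  22  22  24 105 213 213 217 232]
174 [ 4  5  5  3  4 46 45 46 46 45  2  3  3  5  2] [233 215 215 215 196  16  20  22  22  64 169 213 213 218 231]
175 [ 0  2 -1  7  4 44 44 44 42 42  7  1  0  0  5] [233 215 215 215 197  47  19  21  21  67 175 213 213 214 215]
176 [ 0  2  4  5  5 36 38 39 38 40  0  3  1  3  0] [233 215 215 215 196  20  21  21  21  40 130 213 218 230 213]
177 [ 3  1  4 -1  1 35 33 32 36 37  4  2 -2  5  3] [233 215 215 215 196  14  34  64  22  34  95 161 233 234 229]
178 [ 0  2  1  4  1 28 29 17 28 31  0  3  1  2  4] [217 215 215 215 197  14  33  60  21  45 111 142 217 216 216]
179 [ 3  5  5  1  2 29 25 18 23 24  5  1  5  3  3] [231 215 215 220 222  62  69  63
[... 926 characters left out ...]
49 152]
188 [ 3  4  3  2  2 13 15 16 11  4  3  2  3  3  2] [236 236 235 235 224  64  53  52  70 114 121 149 149 149 149]
189 [ 2  5  4  3  3 13 14 12 13  4  4  4  2  5  1] [236 235 232 234 225  84  48  58  68 114 122 149 149 149 149]
190 [ 0  2  2  0  2 10  6 10  3  2  3  1  0  4  3] [236 236 235 230 217  61  44  59  94 121 146 149 149 149 149]
191 [  0   4  -1   1   1   5   8 793  -1   3   2   4   4   0   2] [165 185 235 234 225 161  68  76 112 121 171 222 149 149 149]
192 [ 2  2  2  1  4  1  2 -1  5  3  8  4  2  4  5] [149 152 185 232 202 186 142 143 145 169 232 234 222 149 149]
193 [ 1  1 -1  2  4  2  3  1  0  1  3  2  5  3  3] [149 149 152 162 154 151 149 149 149 152 164 164 161 149 149]
```

View pics/s3b.png

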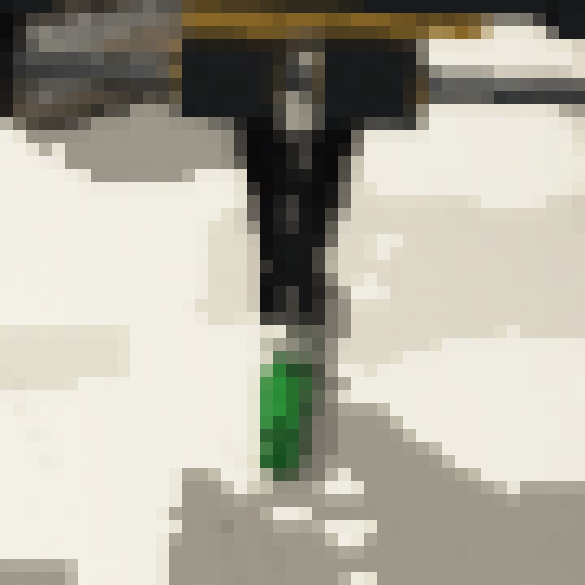

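```bash
python3 - <<'E'
from h import *
c=load("side3")
for v in (178.5,179.5,180,184):
    o,d=ray(c,[342,v]); 
    for yy in (-.269,-.278): print(v,yy,(o+d*((yy-o[1])/d[:,1])[:,None]).round(4))
c=load("side0")
cv2.imwrite("pics/s0d.png",cv2.resize(c["p"][50:115,355:415,::-1],None,fx=9,fy=9,interpolation=cv2.INTER_NEAREST))
print(proj(c,[0.261,-0.568,0.201]))
E
```

```text
178.5 -0.269 [[ 0.4551 -0.269   0.0279]]
178.5 -0.278 [[ 0.4539 -0.278   0.0234]]
179.5 -0.269 [[ 0.4549 -0.269   0.0238]]
179.5 -0.278 [[ 0.4537 -0.278   0.0193]]
180 -0.269 [[ 0.4548 -0.269   0.0218]]
180 -0.278 [[ 0.4536 -0.278   0.0172]]
184 -0.269 [[ 0.4541 -0.269   0.0052]]
184 -0.278 [[ 0.4529 -0.278   0.0006]]
[[382.99417796 106.88083879]]
```

View pics/s0d.png

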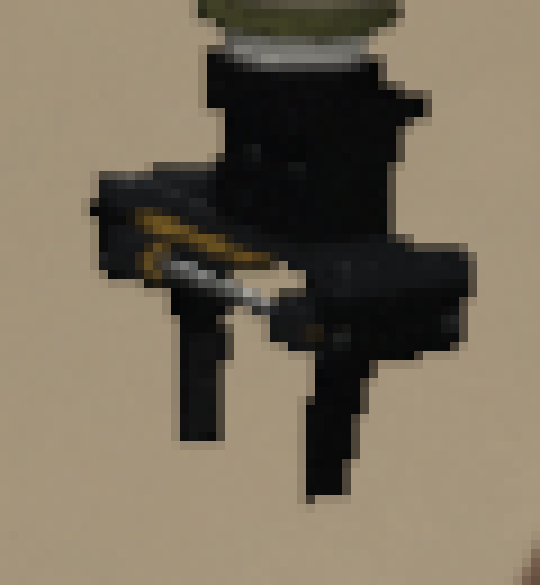

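{"name": "move_arm", "arguments": {
  "series": [
    [0,0,-0.005,0],
    [0,0,-0.005,0],
    [0,0,-0.005,0],
    [0,0,-0.005,0],
    [0,0,0,0],
    [0,0,0.006,0],
    [0,0,0.011,0],
    [0,0,0.014,0],
    [0,0,0.014,0],
    [0,0,0.014,0]
  ],
  "claw": 0
}}

```text
time: 6.45
ee_pos: [0.4539, -0.2783, -0.0126]
eef_rot: [0.757, 0.653, 0.0, -0.0]
ft_force: [0.2, 0.1, 0.1]
width: 0.0436
```

```bash
python3 - <<'E'
from h import *
c=snap("side","4")
cv2.imwrite("pics/s4b.png",cv2.resize(c["p"][155:200,320:365,::-1],None,fx=13,fy=13,interpolation=cv2.INTER_NEAREST))
E
```

```text
(no output)
```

View pics/s4b.png

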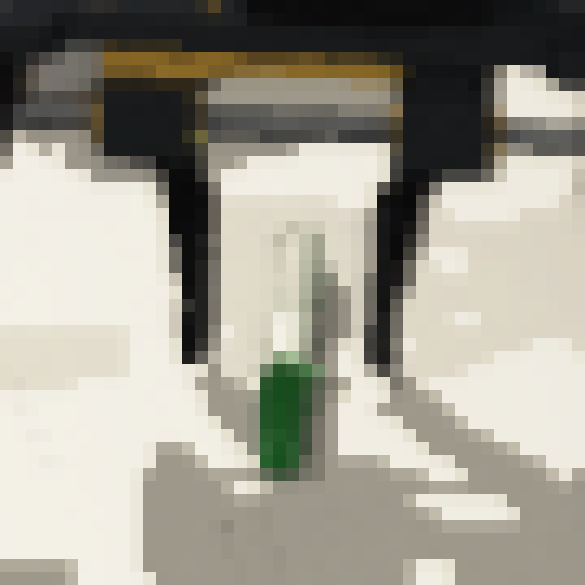

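The reported TCP sits about 19 mm beyond the real fingertips: no contact at reported z = −12.6 mm, and the side camera agrees. I'll correct for that from here on.

{"name": "move_arm", "arguments": {
  "series": [
    [0,0,0.002,0],
    [0,0,0.002,0],
    [0,0,0.002,0],
    [0,0,0.002,0],
    [0,0,0.002,0],
    [0,0,0.002,0],
    [0,0,0.002,0]
  ],
  "claw": -1,
  "newtons": 20
}}

```text
time: 7.2
ee_pos: [0.454, -0.2784, -0.0144]
eef_rot: [0.757, 0.653, 0.0, 0.0]
ft_force: [-0.1, 0.7, 1.2]
width: 0.0147
```

{"name": "move_arm", "arguments": {
  "series": [
    [0,0,-0.02,0],
    [0,0,-0.06,0],
    [0,0,-0.1,0],
    [0,0,-0.14,0],
    [0,0,-0.18,0],
    [0,0,-0.18,0]
  ]
}}

```text
time: 7.8
ee_pos: [0.4565, -0.2796, 0.1711]
eef_rot: [0.757, 0.653, 0.001, 0.004]
ft_force: [0.2, -0.1, -0.3]
width: 0.0146
```

```bash
python3 - <<'E'
from h import *
from bench import read_state
s=read_state();print(s["width"])
to(s,[0.60,-0.06,0.17],0)
E
```

```text
0.014594849671455367
shift [0.2384 0.1095 0.0011] roll -0.148  z-axis [ 0.007 -0.005 -1.   ]
```

{"name": "move_arm", "arguments": {
  "series": [
    [0.24,0.11,0,-0.148],
    [0.24,0.11,0,-0.148],
    [0.24,0.11,0,-0.148],
    [0.24,0.11,0,-0.148],
    [0.24,0.11,0,-0.148],
    [0.24,0.11,0,-0.148],
    [0.24,0.11,0,-0.148],
    [0.24,0.11,0,-0.148],
    [0.24,0.11,0,-0.148]
  ]
}}

```text
time: 8.7
ee_pos: [0.5974, -0.0593, 0.1652]
eef_rot: [0.708, 0.706, -0.001, 0.0]
ft_force: [-0.5, -0.2, -0.7]
width: 0.0147
```

```bash
python3 - <<'E'
from h import *
from bench import read_state
s=read_state();print(s["ee_pos"],s["width"])
snap("wrist","5")
E
```

```text
[ 0.59741105 -0.05934079  0.16515734] 0.014718309333063763
```

View pics/wrist5.png

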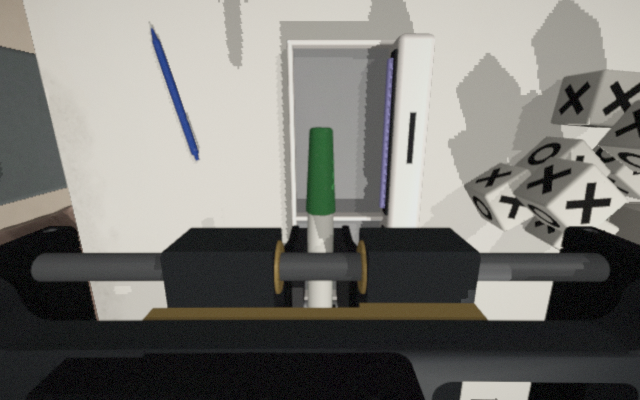

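```bash
python3 - <<'E'
from h import *
from bench import read_state
c=load("wrist5")
cv2.imwrite("pics/w5b.png",cv2.resize(c["p"][20:230,275:445,::-1],None,fx=2.8,fy=2.8,interpolation=cv2.INTER_NEAREST))
m=mask(c,100,130,120,30); m[:,:130]=0; m[:,215:]=0
mu,d,a,b,ang=axisline(c,m,.005); print("bp",mu,a,b,b-a,ang,"mid",mu+d*(a+b)/2)
E
```

```text
bp [0.44035796 0.03612765] -0.06967452709916172 0.06605069227364474 0.13572521937280646 103.35608519534244 mid [0.44077651 0.03436474]
```

View pics/w5b.png

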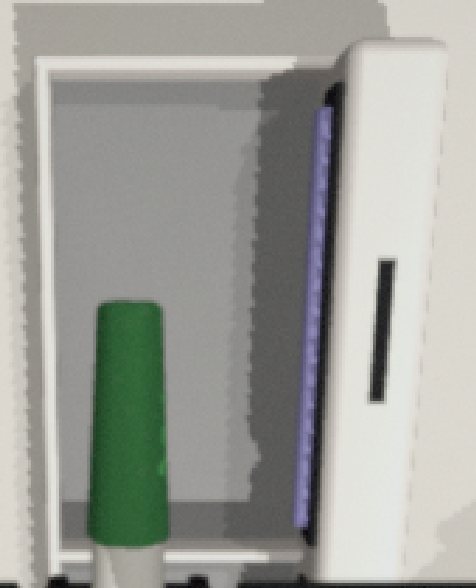

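```bash
python3 - <<'E'
from h import *
from bench import read_state
c=load("wrist5"); s=read_state()
q=lambda x,y:[275+x/2.8,20+y/2.8]
a=plane(c,[q(49,70),q(60,550),q(320,70),q(305,550)],.02); print(a.round(4))
d=a[0]-a[1]; print("y axis",np.degrees(np.arctan2(d[1],d[0])))
# marker tip held: green end
p=plane(c,[q(129,300)],s["ee_pos"][2]+.019+.004); print("cap end at",p.round(4))
to(s,[0.605,-0.008,0.06],0)
E
```

```text
[[ 0.5706  0.0824  0.02  ]
 [ 0.5701 -0.0973  0.02  ]
 [ 0.6669  0.0819  0.02  ]
 [ 0.671  -0.0976  0.02  ]]
y axis 89.85095101166058
cap end at [[0.5984 0.0075 0.1883]]
shift [0.0514 0.0074 0.1053] roll -0.0028  z-axis [-0.    -0.001 -1.   ]
```

{"name": "move_arm", "arguments": {
  "series": [
    [0.05,0.0045,0.02,0],
    [0.051,0.0045,0.06,0],
    [0.051,0.0045,0.1,0],
    [0.051,0.0045,0.13,0],
    [0.051,0.0045,0.15,0],
    [0.051,0.0045,0.163,0],
    [0.051,0.0045,0.17,0],
    [0.051,0.0045,0.174,0],
    [0.051,0.0045,0.174,0],
    [0.051,0.0045,0.174,0]
  ]
}}

```text
time: 9.75
ee_pos: [0.6032, -0.0062, -0.0076]
eef_rot: [0.707, 0.707, 0.0, 0.001]
ft_force: [0.2, 0.9, 0.1]
width: 0.0145
```

{"name": "move_arm", "arguments": {
  "series": [
    [0,0,0,0],
    [0,0,0,0],
    [0,0,0,0],
    [0,0,-0.015,0],
    [0,0,-0.05,0],
    [0,0,-0.1,0],
    [0,0,-0.15,0],
    [0,0,-0.15,0]
  ],
  "claw": -0.4
}}

```text
time: 10.55
ee_pos: [0.6065, -0.0053, 0.1502]
eef_rot: [0.707, 0.707, 0.004, 0.004]
ft_force: [0.7, -0.3, -0.2]
width: 0.0258
```

```bash
python3 - <<'E'
from h import *
from bench import read_state
s=read_state()
to(s,[0.4397,0.0389,0.10],103.36-90)
to(s,[0.4397,0.0389,-0.0165],103.36-90)
c=snap("wrist","6"); snap("side","6")
E
```

```text
shift [ 0.0443 -0.1674  0.0482] roll -0.2328  z-axis [ 0.012 -0.    -1.   ]
shift [ 0.0443 -0.1688  0.1647] roll -0.2328  z-axis [ 0.012 -0.    -1.   ]
```

View pics/wrist6.png

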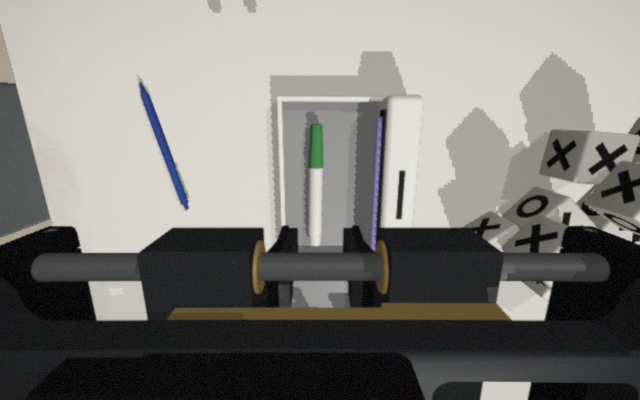

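{"name": "move_arm", "arguments": {
  "series": [
    [0.044,-0.05,0,-0.13],
    [0.044,-0.1,0,-0.233],
    [0.044,-0.15,0.02,-0.233],
    [0.044,-0.165,0.05,-0.233],
    [0.044,-0.165,0.07,-0.233],
    [0.044,-0.165,0.07,-0.233],
    [0.044,-0.165,0.07,-0.233],
    [0.044,-0.165,0.07,-0.233]
  ],
  "claw": -0.2
}}

```text
time: 11.45
ee_pos: [0.4387, 0.0381, 0.0724]
eef_rot: [0.62, 0.785, 0.001, 0.0]
ft_force: [0.1, 0.1, -0.1]
width: 0.0348
```

```bash
python3 - <<'E'
from h import *
from bench import read_state
c=load("wrist6")
m=mask(c,100,130,120,30); m[:,:120]=0; m[:,205:]=0
mu,d,a,b,ang=axisline(c,m,.005); print("bp",mu,b-a,ang,"mid",mu+d*(a+.0725))
s=read_state(); print(s["ee_pos"])
to(s,[0.4397,0.0389,-0.0165],103.36-90)
E
```

```text
bp [0.44019238 0.03703334] 0.1364827223201182 103.26675796130525 mid [0.43991312 0.03821779]
[0.43869032 0.03813994 0.07241118]
shift [0.0005 0.001  0.0889] roll -0.0002  z-axis [ 0.001  0.001 -1.   ]
```

{"name": "move_arm", "arguments": {
  "series": [
    [0,0.001,0.04,0],
    [0,0.001,0.065,0],
    [0,0.001,0.08,0],
    [0,0.001,0.087,0],
    [0,0.001,0.0895,0],
    [0,0.001,0.0895,0],
    [0,0.001,0.0895,0]
  ]
}}

```text
time: 12.15
ee_pos: [0.4394, 0.0381, -0.0171]
eef_rot: [0.62, 0.784, 0.0, 0.001]
ft_force: [-0.0, -0.9, -0.1]
width: 0.0346
```

{"name": "move_arm", "arguments": {
  "series": [
    [0,0,0,0],
    [0,0,0,0],
    [0,0,0,0],
    [0,0,0,0],
    [0,0,0,0],
    [0,0,0,0]
  ],
  "claw": -1
}}

```text
time: 12.75
ee_pos: [0.4386, 0.038, -0.0179]
eef_rot: [0.62, 0.785, -0.0, 0.0]
ft_force: [-1.0, -0.4, 2.0]
width: 0.0089
```

{"name": "move_arm", "arguments": {
  "series": [
    [0,0,-0.02,0],
    [0,0,-0.06,0],
    [0,0,-0.1,0],
    [0,0,-0.13,0],
    [0,0,-0.14,0],
    [0,0,-0.14,0],
    [0,0,-0.14,0]
  ]
}}

```text
time: 13.45
ee_pos: [0.4379, 0.0378, 0.1208]
eef_rot: [0.62, 0.784, -0.001, -0.0]
ft_force: [-0.5, -0.4, -0.6]
width: 0.0087
```

```bash
python3 - <<'E'
from h import *
from bench import read_state
s=read_state(); print(s["ee_pos"],s["width"])
to(s,[0.641,-0.009,0.12],0)
E
```

```text
[0.43785323 0.03784234 0.12077283] 0.008701467612316296
shift [-0.0925  0.1869  0.0005] roll 0.2328  z-axis [-0.001 -0.    -1.   ]
```

{"name": "move_arm", "arguments": {
  "series": [
    [-0.022,0.044,0,0.1],
    [-0.044,0.088,0,0.2],
    [-0.066,0.132,0,0.233],
    [-0.088,0.17,0,0.233],
    [-0.092,0.186,0,0.233],
    [-0.092,0.186,0,0.233],
    [-0.092,0.186,0,0.233],
    [-0.092,0.186,0,0.233],
    [-0.092,0.186,0,0.233]
  ]
}}

```text
time: 14.35
ee_pos: [0.6399, -0.0083, 0.1219]
eef_rot: [0.707, 0.707, -0.0, 0.0]
ft_force: [-0.3, -0.0, 0.3]
width: 0.009
```

```bash
python3 - <<'E'
from h import *
from bench import read_state
s=read_state(); print(s["ee_pos"],s["width"])
to(s,[0.642,-0.009,-0.011],0)
snap("wrist","7")
E
```

```text
[ 0.6399399  -0.00829721  0.12192832] 0.008977580976946885
shift [-0.0006  0.0021  0.1329] roll 0.0006  z-axis [-0.    -0.001 -1.   ]
```

View pics/wrist7.png

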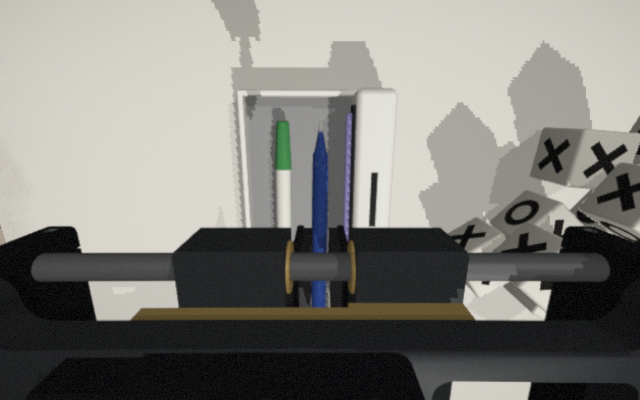

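{"name": "move_arm", "arguments": {
  "series": [
    [0,0.002,0.04,0],
    [0,0.002,0.075,0],
    [0,0.002,0.1,0],
    [0,0.002,0.115,0],
    [0,0.002,0.126,0],
    [0,0.002,0.132,0],
    [0,0.002,0.134,0],
    [0,0.002,0.134,0],
    [0,0.002,0.134,0]
  ]
}}

```text
time: 15.3
ee_pos: [0.6434, -0.0085, -0.0111]
eef_rot: [0.707, 0.707, 0.0, 0.001]
ft_force: [0.1, -0.1, -1.2]
width: 0.0091
```

{"name": "move_arm", "arguments": {
  "series": [
    [0,0,0,0],
    [0,0,0,0],
    [0,0,0,0],
    [0,0,-0.015,0],
    [0,0,-0.05,0],
    [0,0,-0.1,0],
    [0,0,-0.15,0],
    [0,0,-0.18,0],
    [0,0,-0.18,0],
    [0,0,-0.18,0]
  ],
  "claw": -0.6
}}

```text
time: 16.3
ee_pos: [0.643, -0.0084, 0.1693]
eef_rot: [0.707, 0.707, 0.001, 0.001]
ft_force: [-0.9, -0.2, -0.4]
width: 0.0175
```

```bash
python3 - <<'E'
from h import *
from bench import read_state
s=read_state(); print(s["ee_pos"],s["width"])
to(s,[0.428,0.19,0.17],0)
snap("wrist","8")
E
```

```text
[ 0.64304894 -0.00842234  0.16931518] 0.01751609857216067
shift [ 0.1984 -0.215  -0.0012] roll 0.0  z-axis [ 0.002 -0.    -1.   ]
```

View pics/wrist8.png

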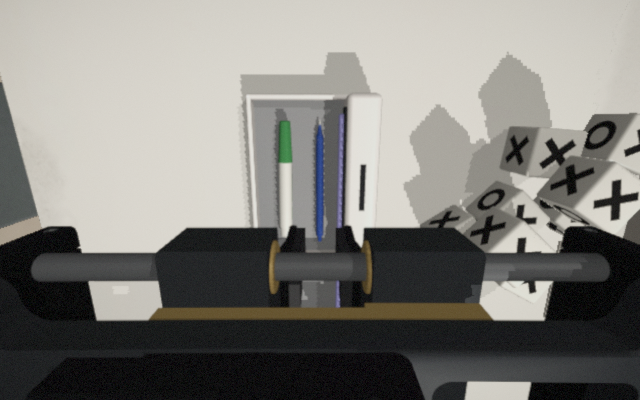

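{"name": "move_arm", "arguments": {
  "series": [
    [0.035,-0.036,0,0],
    [0.07,-0.07,0,0],
    [0.105,-0.106,0,0],
    [0.14,-0.14,0,0],
    [0.17,-0.176,0,0],
    [0.18,-0.21,0,0],
    [0.18,-0.215,0,0],
    [0.18,-0.215,0,0],
    [0.18,-0.215,0,0],
    [0.18,-0.215,0,0]
  ],
  "claw": 0.1
}}

```text
time: 17.35
ee_pos: [0.4284, 0.1708, 0.1676]
eef_rot: [0.708, 0.707, -0.0, -0.0]
ft_force: [1.0, 0.8, 0.5]
width: 0.0477
```

```bash
python3 - <<'E'
from h import *
from bench import read_state
s=read_state(); print(s["ee_pos"],s["width"])
c=snap("wrist","9")
m=mask(c,95,125,90,30)
for b in blobs(m,30): print(b,plane(c,b[1],.012).round(4))
E
```

```text
[0.42843393 0.1708287  0.1675646 ] 0.0477144662167184
([309, 103, 24, 32, 480], [320.5, 118.4]) [[0.4292 0.2422 0.012 ]]
```

View pics/wrist9.png

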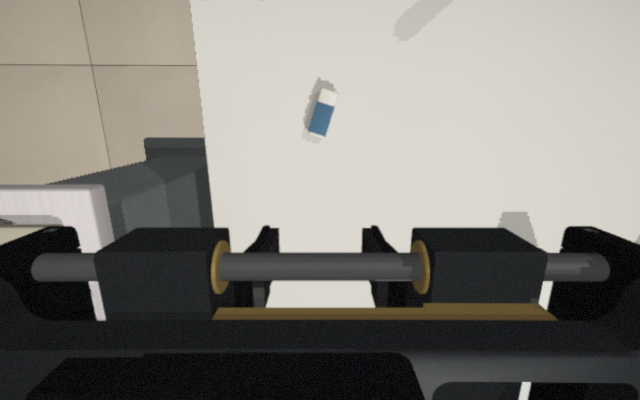

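```bash
python3 - <<'E'
from h import *
c=load("wrist9"); crop(c,(290,70,355,155),7,"w9a.png")
m=mask(c,95,125,90,30); ys,xs=np.nonzero(m[:200]); P=plane(c,np.c_[xs,ys],.012)[:,:2].astype(np.float32)
print(cv2.minAreaRect(P*1000))
E
```

```text
((429.12615966796875, 241.9712677001953), (30.717300415039062, 17.956832885742188), 72.2075424194336)
```

View pics/w9a.png

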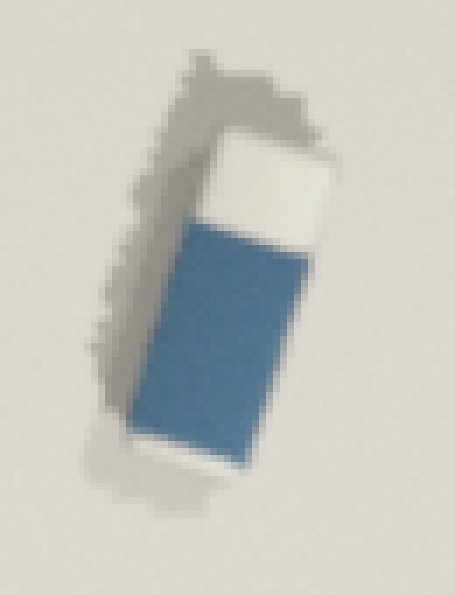

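```bash
python3 - <<'E'
from h import *
from bench import read_state
c=load("wrist9"); s=read_state(); q=lambda x,y:[290+x/7,70+y/7]
e=plane(c,[q(278,145),q(187,450)],.012); d=e[0]-e[1]; a=np.degrees(np.arctan2(d[1],d[0])); m=e.mean(0)
print(e.round(4),np.linalg.norm(d),a,m)
to(s,[m[0],m[1],-0.0155],72.3-90)
E
```

```text
[[0.4391 0.2707 0.012 ]
 [0.425  0.2253 0.012 ]] 0.04758265017108917 72.72836530345577 [0.43203147 0.24797099 0.012     ]
shift [0.0768 0.0037 0.1831] roll 0.3075  z-axis [-0.001  0.001 -1.   ]
```

{"name": "move_arm", "arguments": {
  "series": [
    [0.045,0.004,0.02,0.14],
    [0.077,0.004,0.06,0.28],
    [0.077,0.004,0.1,0.307],
    [0.077,0.004,0.13,0.307],
    [0.077,0.004,0.15,0.307],
    [0.077,0.004,0.165,0.307],
    [0.077,0.004,0.176,0.307],
    [0.077,0.004,0.182,0.307],
    [0.077,0.004,0.183,0.307],
    [0.077,0.004,0.183,0.307]
  ]
}}

```text
time: 18.4
ee_pos: [0.4323, 0.2487, -0.0144]
eef_rot: [0.807, 0.591, 0.001, 0.0]
ft_force: [-0.6, 0.6, 0.2]
width: 0.0482
```

{"name": "move_arm", "arguments": {
  "series": [
    [0,0,0,0],
    [0,0,0,0],
    [0,0,0,0],
    [0,0,0,0],
    [0,0,0,0],
    [0,0,0,0]
  ],
  "claw": -1
}}

```text
time: 19.0
ee_pos: [0.4319, 0.2485, -0.0149]
eef_rot: [0.807, 0.591, 0.0, 0.0]
ft_force: [-1.4, -0.4, 2.2]
width: 0.0197
```

{"name": "move_arm", "arguments": {
  "series": [
    [0,0,-0.02,0],
    [0,0,-0.06,0],
    [0,0,-0.1,0],
    [0,0,-0.13,0],
    [0,0,-0.16,0],
    [0,0,-0.16,0],
    [0,0,-0.16,0]
  ]
}}

```text
time: 19.7
ee_pos: [0.4319, 0.2484, 0.145]
eef_rot: [0.807, 0.591, 0.0, 0.0]
ft_force: [-1.7, -0.4, -0.6]
width: 0.0205
```

```bash
python3 - <<'E'
from h import *
from bench import read_state
s=read_state(); print(s["ee_pos"],s["width"])
to(s,[0.613,-0.150,0.145],0)
E
```

```text
[0.43193876 0.24843176 0.1449909 ] 0.02051112772635022
shift [-3.250e-01  2.931e-01  2.000e-04] roll -0.3073  z-axis [ 0.001 -0.    -1.   ]
```

{"name": "move_arm", "arguments": {
  "series": [
    [-0.037,0.033,0,-0.1],
    [-0.074,0.066,0,-0.2],
    [-0.11,0.1,0,-0.307],
    [-0.147,0.133,0,-0.307],
    [-0.184,0.166,0,-0.307],
    [-0.22,0.199,0,-0.307],
    [-0.257,0.232,0,-0.307],
    [-0.29,0.265,0,-0.307],
    [-0.325,0.293,0,-0.307],
    [-0.325,0.293,0,-0.307],
    [-0.325,0.293,0,-0.307],
    [-0.325,0.293,0,-0.307]
  ]
}}

```text
time: 20.9
ee_pos: [0.6122, -0.1483, 0.1437]
eef_rot: [0.707, 0.708, -0.0, -0.001]
ft_force: [-0.0, 1.0, 0.2]
width: 0.0201
```

```bash
python3 - <<'E'
from h import *
from bench import read_state
s=read_state(); print(s["ee_pos"],s["width"])
to(s,[0.615,-0.150,-0.0095],0)
E
```

```text
[ 0.61224324 -0.14832407  0.14371791] 0.020071453167535357
shift [-0.0019  0.003   0.1532] roll 0.0016  z-axis [-0.002  0.001 -1.   ]
```

{"name": "move_arm", "arguments": {
  "series": [
    [-0.001,0.003,0.04,0],
    [-0.001,0.003,0.08,0],
    [-0.001,0.003,0.11,0],
    [-0.001,0.003,0.13,0],
    [-0.001,0.003,0.145,0],
    [-0.001,0.003,0.151,0],
    [-0.001,0.003,0.153,0],
    [-0.001,0.003,0.153,0],
    [-0.001,0.003,0.153,0]
  ]
}}

```text
time: 21.8
ee_pos: [0.6166, -0.1509, -0.0069]
eef_rot: [0.707, 0.707, 0.0, 0.001]
ft_force: [-0.7, -0.5, 0.1]
width: 0.0202
```

{"name": "move_arm", "arguments": {
  "series": [
    [0,0,0,0],
    [0,0,0,0],
    [0,0,0,0],
    [0,0,-0.015,0],
    [0,0,-0.05,0],
    [0,0,-0.1,0],
    [0,0,-0.15,0],
    [0,0,-0.19,0],
    [0,0,-0.19,0],
    [0,0,-0.19,0],
    [0,0,-0.19,0]
  ],
  "claw": -0.3
}}

```text
time: 22.9
ee_pos: [0.6152, -0.1508, 0.1813]
eef_rot: [0.707, 0.707, -0.0, -0.0]
ft_force: [-0.9, 0.3, -0.2]
width: 0.0301
```

```bash
python3 - <<'E'
from h import *
from bench import read_state
s=read_state(); print(s["ee_pos"],s["width"])
snap("wrist","10")
E
```

```text
[ 0.61520993 -0.15078205  0.18130931] 0.03013149887156799
```

View pics/wrist10.png

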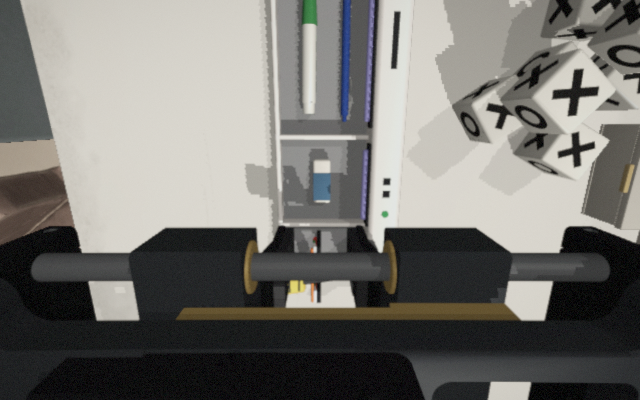

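```bash
python3 - <<'E'
from h import *
from bench import read_state
to(read_state(),[0.580,-0.2415,0.11],0)
E
```

```text
shift [-0.0907 -0.0349  0.0709] roll 0.0  z-axis [-0.002  0.    -1.   ]
```

{"name": "move_arm", "arguments": {
  "series": [
    [-0.04,-0.015,0,0],
    [-0.08,-0.033,0.01,0],
    [-0.0905,-0.0355,0.03,0],
    [-0.0905,-0.0355,0.055,0],
    [-0.0905,-0.0355,0.07,0],
    [-0.0905,-0.0355,0.07,0],
    [-0.0905,-0.0355,0.07,0],
    [-0.0905,-0.0355,0.07,0]
  ],
  "claw": -1
}}

```text
time: 23.75
ee_pos: [0.5812, -0.2409, 0.1132]
eef_rot: [0.707, 0.707, 0.0, 0.001]
ft_force: [0.3, -0.2, -0.4]
width: 0.0006
```

```bash
python3 - <<'E'
from h import *
from bench import read_state
s=read_state(); print(s["ee_pos"],s["width"],s["ft_force"]); to(s,[0.580,-0.2415,0.068],0)
c=snap("side","11"); crop(c,(260,110,350,220),5,"s11.png")
for b in blobs(mask(c,20,35,120,80),10):
  if b[0][0]<330 and b[0][0]>250: print("y",b,plane(c,b[1],.085).round(4))
print(proj(c,s["ee_pos"]+[0,0,.019]))
c=snap("wrist","11")
E
```

```text
[ 0.58121656 -0.24091059  0.1131618 ] 0.000648468740873621 [ 0.2946264  -0.18824672 -0.38669393]
shift [-0.0006 -0.0013  0.0452] roll 0.0009  z-axis [ 0.002 -0.    -1.   ]
y ([299, 130, 23, 2, 32], [309.8, 130.6]) [[ 0.5563 -0.6098  0.085 ]]
y ([303, 165, 10, 7, 53], [307.5, 168.0]) [[ 0.5831 -0.242   0.085 ]]
[[308.14577644 155.87196829]]
```

View pics/s11.png

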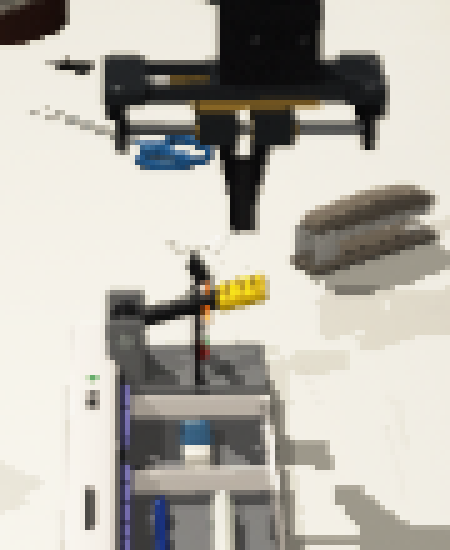

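View pics/wrist11.png

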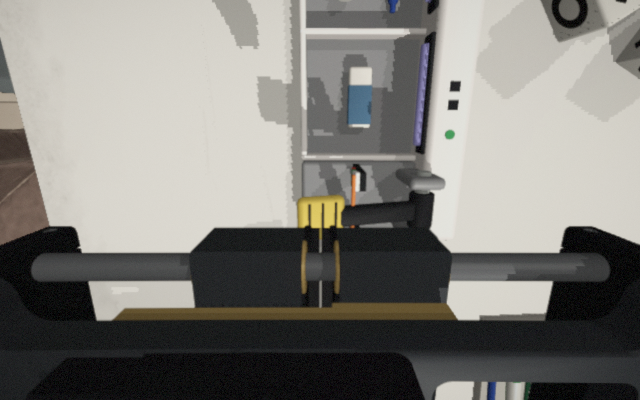

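{"name": "move_arm", "arguments": {
  "series": [
    [0,-0.001,0.02,0],
    [0,-0.001,0.033,0],
    [0,-0.001,0.04,0],
    [0,-0.001,0.044,0],
    [0,-0.001,0.047,0],
    [0,-0.001,0.05,0],
    [0,-0.001,0.052,0],
    [0,-0.001,0.052,0],
    [0,-0.001,0.052,0]
  ],
  "newtons": 30
}}

```text
time: 24.75
ee_pos: [0.5795, -0.2415, 0.0603]
eef_rot: [0.707, 0.707, 0.0, 0.0]
ft_force: [-2.3, 0.0, 4.0]
width: 0.0004
```

{"name": "move_arm", "arguments": {
  "series": [
    [0,0,0.003,0],
    [0,0,0.006,0],
    [0,0,0.009,0],
    [0,0,0.012,0],
    [0,0,0.014,0],
    [0,0,0.014,0],
    [0,0,0.014,0],
    [0,0,0.014,0]
  ]
}}

```text
time: 25.55
ee_pos: [0.5788, -0.2416, 0.0463]
eef_rot: [0.707, 0.707, -0.0, -0.0]
ft_force: [-3.5, 0.7, 7.2]
width: 0.0005
```

```bash
python3 - <<'E'
from h import *
from bench import read_state
s=read_state(); print(s["ee_pos"],s["ft_force"])
c=snap("side","12"); crop(c,(260,130,340,220),6,"s12.png")
c=snap("wrist","12"); crop(c,(280,130,460,240),4,"w12.png")
c=snap("scene","12"); crop(c,(340,160,460,270),6,"c12.png")
E
```

```text
[ 0.57882503 -0.24156456  0.04626233] [-3.52571258  0.72019542  7.23551065]
```

View pics/s12.png

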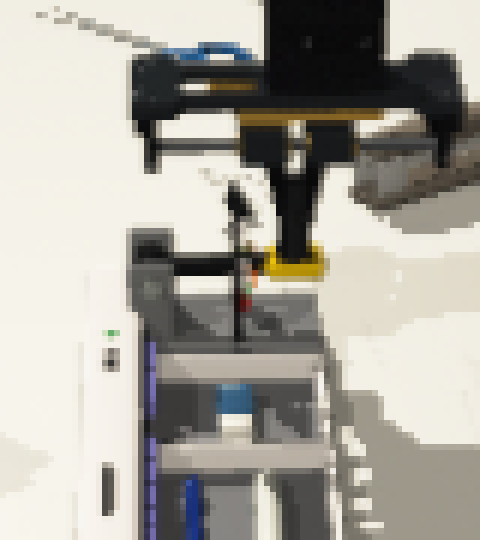

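View pics/w12.png

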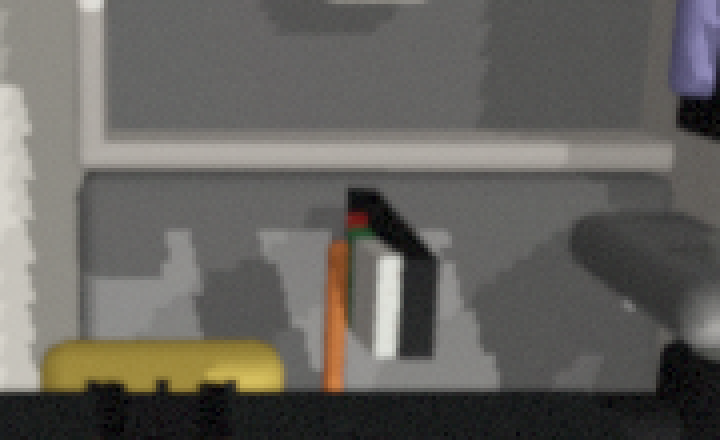

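View pics/c12.png

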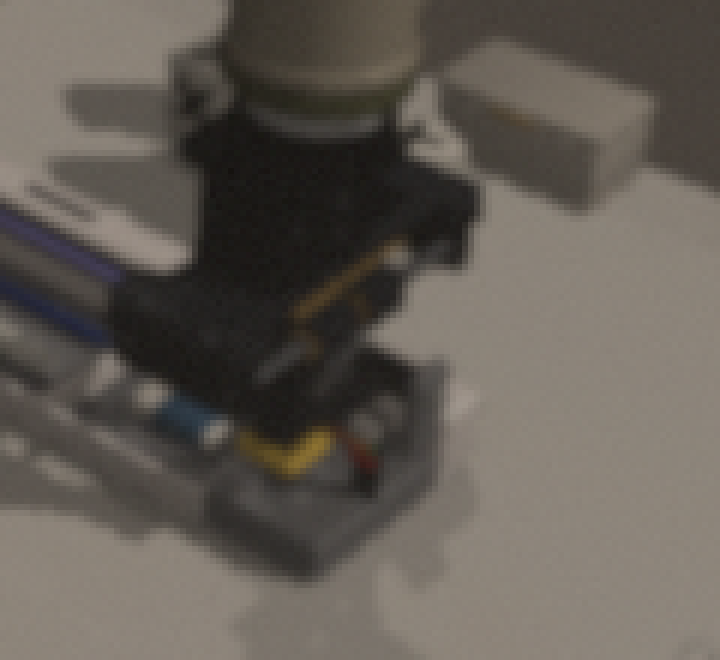

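```bash
python3 - <<'E'
from h import *
from bench import read_state
for f in ("wrist1","wrist12"):
    c=load(f); m=mask(c,20,35,120,60); m[:, :285]=0; m[:,450:]=0
    if f=="wrist12": m[226:]=0; m[:,352:]=0
    else: m[:125]=0; m[160:]=0; m[:,:400]=0
    m=cv2.erode(m,np.ones((3,3))); ys,xs=np.nonzero(m)
    o,d=ray(c,np.c_[xs,ys]); W=o+d*c["d"][ys,xs][:,None]
    A=np.c_[W[:,0],W[:,1],np.ones(len(W))]; k=np.linalg.lstsq(A,W[:,2],rcond=None)[0]
    print(f,len(W),W.mean(0).round(4),np.median(W[:,2]),"x-slope",k[0].round(3), np.arctan(k[0]).round(3))
s=read_state(); print(s["ee_pos"],s["ft_force"],s["time"])
cv2.imwrite("pics/s12o.png",cv2.resize(load("side12")["p"][155:195,285:325,::-1],None,fx=14,fy=14,interpolation=cv2.INTER_CUBIC))
E
```

```text
wrist1 521 [ 0.5802 -0.2416  0.0873] 0.08763432351929257 x-slope -0.227 -0.223
wrist12 477 [ 0.5794 -0.2273  0.0652] 0.06540684339531647 x-slope -0.029 -0.029
[ 0.5788411  -0.24155975  0.0462733 ] [-4.72707633  0.5990545   6.7404332 ] 25.7
```

View pics/s12o.png

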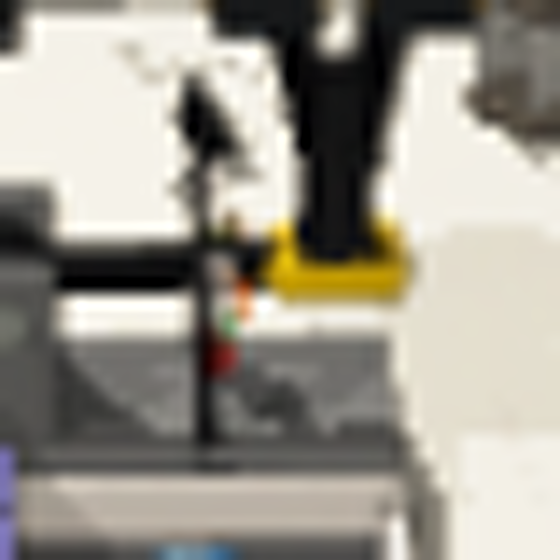

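View pics/side12.png

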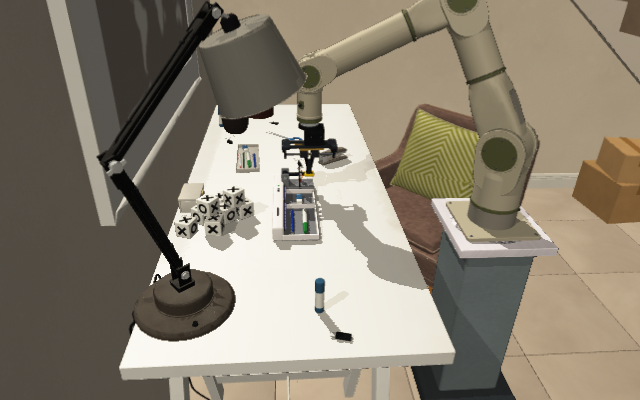

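{"name": "move_arm", "arguments": {
  "series": [
    [0,0,0.001,0],
    [0,0,0.0015,0],
    [0,0,0.0015,0],
    [0,0,0.0015,0],
    [0,0,0.0015,0],
    [0,0,0.0015,0],
    [0,0,0.0015,0],
    [0,0,0.0015,0]
  ]
}}

```text
time: 26.5
ee_pos: [0.5788, -0.2416, 0.0448]
eef_rot: [0.707, 0.707, -0.0, -0.0]
ft_force: [-5.1, -0.3, 6.8]
width: 0.0006
```

```bash
python3 - <<'E'
from h import *
from bench import read_state
c=snap("wrist","13"); m=mask(c,20,35,120,60); m[:, :285]=0; m[226:]=0; m[:,352:]=0
m=cv2.erode(m,np.ones((3,3))); ys,xs=np.nonzero(m)
o,d=ray(c,np.c_[xs,ys]); W=o+d*c["d"][ys,xs][:,None]; print(W.mean(0).round(4),np.median(W[:,2]))
c=snap("side","13");cv2.imwrite("pics/s13o.png",cv2.resize(c["p"][155:195,285:325,::-1],None,fx=14,fy=14,interpolation=cv2.INTER_NEAREST))
s=read_state(); print(s["ee_pos"],s["ft_force"],s["time"])
w=load("wrist10"); mk=mask(w,45,85,80,20)
E
```

```text
[ 0.5794 -0.2271  0.0641] 0.06402473089250448
[ 0.57885109 -0.24156855  0.04484434] [-5.41447728  0.51936857  8.10282433] 26.6
```

View pics/s13o.png

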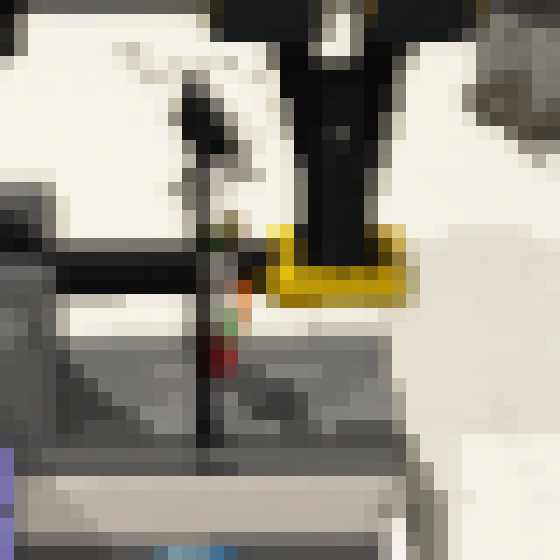

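```bash
python3 - <<'E'
from h import *
for f in ("wrist13","wrist11"):
    c=load(f); crop(c,(340,160,400,232),8,f+"o.png")
    for nm,(a,b) in dict(orange=(6,16),red=(0,4),green=(45,85)).items():
        m=mask(c,a,b,120,30); m[:,:340]=0; m[:,400:]=0; m[226:]=0; m[:150]=0
        ys,xs=np.nonzero(m); 
        if len(ys)==0: continue
        o,d=ray(c,np.c_[xs,ys]); W=o+d*c["d"][ys,xs][:,None]; print(f,nm,len(ys),np.median(W,0).round(4),np.percentile(W[:,2],[10,90]).round(4))
E
```

```text
wrist13 orange 173 [ 0.6044 -0.2199  0.0613] [0.0603 0.0623]
wrist13 red 17 [ 0.6092 -0.2095  0.0478] [0.0414 0.0528]
wrist13 green 6 [ 0.6084 -0.2096  0.058 ] [0.0537 0.0588]
wrist11 orange 108 [ 0.6063 -0.2238  0.0763] [0.0752 0.0775]
wrist11 red 5 [ 0.6113 -0.2098  0.0432] [0.0301 0.0513]
```

View pics/wrist13o.png

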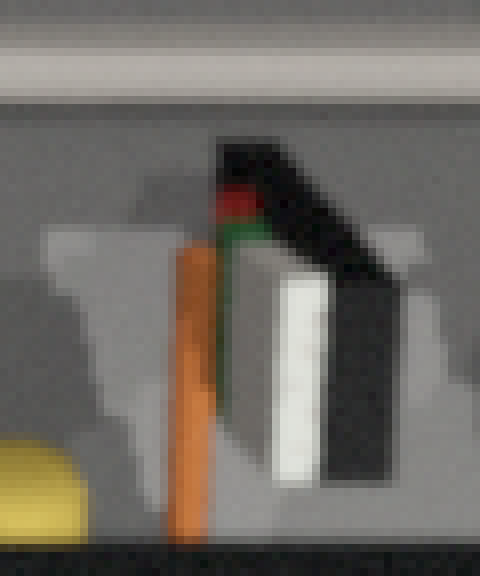

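```bash
python3 - <<'E'
from bench import r, read_state
s=read_state(); print(s["time"],s["ee_pos"],s["ft_force"]); print(r.close_job())
E
```

```text
26.6 [ 0.57885109 -0.24156855  0.04484434] [-5.41447728  0.51936857  8.10282433]
the job is handed in; nothing more can be done
None
```

The sanitiser is loaded and the run handle is held down at about half travel. I handed the job in at 26.6 s, with the closed fingers still on the pad.

- **Loading:** the wrist pictures show the green marker and blue ballpoint flat in the left bay, and the eraser flat in the right bay.
- **Handle:** the pad top measured 64 mm above the desk and about level. The pointer has dropped about 15 mm from rest, which puts the turn at about 0.25–0.27 rad, within the green range of 0.19–0.33. The push was about 7–8 N upward, in line with the spring.
- **Weaker checks:** in the side view the pointer covers only a few pixels and looked level with the upper part of the green. I pushed 1.5 mm further because of that, and relied on the depth and force readings instead.
- **TCP disagreement:** the real fingertips ended about 19 mm short of the reported TCP. My first two marker grasps closed on nothing above it because of this. The marker barely moved, and I corrected the heights from then on.
- **Other things on the desk:** I did not touch them, and the last full side picture showed nothing out of place. I did not measure their positions again.

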